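# Sprocket carrier over the end stop onto the next rail

## Task

Move the hanging sprocket carrier from its T-rail onto the neighbouring T-rail (the one with the stop collar): slide it along to the open window at the end of its rail, lift it over the end stops, lower it into the window at the near end of the other rail, and slide it in under the flange until it butts against the buffer bar of the stop collar. Press it home against the buffer with firm contact, about 5 N for a moment, and never over 10 N; do not force it against the rails; then let go and leave it hanging there. Leave everything else on the bench where it is.

Things in the scene. Friction and masses are not known exactly. Their poses are not given: they have to be found in the camera images.
- carrier: aluminium carrier with a pair of toothed steel sprockets, hanging on rail_a at the start. Origin: centre of the underside of its roof (41 x by 36 y by 8 mm), the face that rides on the track, so 160 mm above the bench when hanging. z up, y along the rail, x across; symmetric under a half turn. Mass 0.3 to 0.5 kg, dry friction on the rail
- carrier_tab (a point): point on the carrier's grip tab, 50 mm above the carrier's origin. The upright tab is 18 mm thick (x) and 30 mm long (y), from 8 to 70 mm above the origin. Grasp it here from above, best with the fingers closing along the rail (across it, the carrier can swing in the grip when its push meets a stop); held here, fingertips pass above the stops and collar
- carrier_toe (a point): middle of one of the two toes. Side plates (inner faces x = +-17.5 mm, 36 mm long) go down from the roof; inward toes reach from them to x = +-8.5 mm, 8.5 to 13.5 mm below the origin, and hook under the rail's flange with 2.5 mm play up and 3.5 mm to each side. To pass an end stop the carrier must rise over 35 mm
- carrier_sprockets (a point): midway between the two sprockets, 45 mm below the carrier's origin. Each is 66 mm across; they reach 78 mm below the origin, 33 mm to each side along the rail, 29 mm to each side across. To carry them right over a rail and its stops from any side the carrier must rise 100 mm; in line with the rail, 35 mm is enough
- rail_a: bench-top T-rail on which the carrier hangs at the start, 240 mm long along its own y, on a 90 x 240 x 12 mm base plate; origin: centre of the plate's underside, z up; symmetric end for end. Rigid, fixed. A steel web 10 mm thick runs its full length; the web's top is the track, on which the carrier slides
- rail_a_track (a point): middle of the track's top, 160 mm above rail_a's origin. For 60 mm to each side of it along the rail, the top carries a flange 28 mm wide, 6 mm thick, flush with the track: it traps the carrier's toes, so there the carrier slides but cannot be lifted off
- rail_a_window (a point): on the track, middle of the open window at the rail's +y end (85 mm from the rail's middle); a like one is 85 mm from the middle at the -y end. In a window (50 mm long, from 60 to 110 mm off the middle) the flange is missing: only there can the carrier be lifted off or set down
- rail_a_stop (a point): top of the end stop at the rail's +y end; a like one at the -y end. Each stop is 24 mm wide, fills 110 to 120 mm from the rail's middle, and stands 20 mm above the track
- rail_b: the receiving T-rail, of the same shape and sizes as rail_a, with the stop collar near its middle. It stands left or right of rail_a; both lie roughly in line along the world's y, each up to 0.2 rad askew and up to 80 mm out of line, 50 mm or more apart. Origin and axes as for rail_a
- rail_b_track (a point): middle of rail_b's track top, 160 mm above rail_b's origin; flange as on rail_a
- rail_b_window (a point): on the track, middle of the open window at rail_b's +y end; a like one at its -y end, as on rail_a
- rail_b_stop (a point): top of the end stop at rail_b's +y end; a like one at its -y end, as on rail_a
- collar: dark steel stop collar clamped rigidly on rail_b within 6 mm of its middle. Origin: its centre, level with the track; 16 mm long along the rail (y), 44 mm wide, top 16 mm above the track; thumbscrew at -x. A buffer bar (20 mm wide, 10 high, rigid) sticks out of both ends along the rail by 3 to 23 mm, set anew each time, not measured: feel for it; the carrier's roof butts on it
- tin: small aluminium screw-top tin, 26 mm across, 45 mm high, standing between the two rails; origin under its centre (bystander, leave alone)
- screwdriver: screwdriver lying near the robot's right (bystander, leave alone)
- wrench: open wrench lying near the robot's left (bystander, leave alone)
- oil: oil bottle, 60 mm across, 150 mm high, standing beyond the rails; origin under its centre (bystander, leave alone)
- spray: spray can, 56 mm across, 140 mm high, standing beyond the rails; origin under its centre (bystander, leave alone)
- hammer: hammer lying beyond the rails (bystander, leave alone)
- gear: steel gear blank lying beyond the rails, 64 mm across, 18 mm high; origin under its centre (bystander, leave alone)
There are look-alikes about, which are no part of the job. What is shaped like the carrier but purple or yellow is not meant.

How it is judged (in metres and radians):
On the way, in this order (a step that is already met when the one before it is completed fails the run):
1. the carrier is lifted off its first rail, above the end stops (z of carrier in the frame of rail_a above 0.19 m), for 0.1 s.
2. the carrier, down on the second rail, is pressed against the stop collar's buffer with more than 2.5 N (contact force between carrier and collar above 2.5 N and z of carrier in the frame of rail_b below 0.164 m and horizontal distance between carrier and collar below 0.053 m), for 0.1 s.
At the end, for the whole second after the job is handed in: the carrier hangs at rest on the second rail, roof on the track (within 3 mm in height), toes under the flange, upright within 0.15 rad, in line with the rail, released, up at the stop collar (origins less than 52 mm apart; contact with the buffer is at 29 to 49 mm) (horizontal distance between carrier and collar below 0.052 m and z of carrier in the frame of rail_b between 0.157 and 0.163 m and x of carrier in the frame of rail_b between -0.006 and 0.006 m and angle between the y axis of carrier and the y axis of rail_b, either way round below 0.2 rad and angle between carrier's own z axis and vertical below 0.15 rad and linear speed of carrier below 0.02 m/s); the robot touches nothing.
It fails at once if the carrier pushes on the stop collar or its buffer with more than 12 N (contact force between carrier and collar above 12 N).
It fails at once if the carrier is forced against its first rail with more than 40 N (contact force between carrier and rail_a above 40 N).
It fails at once if the carrier is forced against, or dropped on, the second rail with more than 40 N (contact force between carrier and rail_b above 40 N).
It fails at once if a bystander on the bench is moved more than 20 mm (distance of any of tin, screwdriver, wrench, oil, spray, hammer, gear from where it was at the start of the episode above 0.02 m).
It also fails if it takes over 64 s, if anything falls off the work surface, if the arm or the gripper's body presses on something with over 40 N, if the wrist force passes 120 N, or if a joint passes its speed limit or range.

## Robot

A 6-joint arm with a two-finger parallel gripper is mounted at the origin on the work surface. World frame = base frame: x ahead of the robot, y to its left, z up, the work surface at z = 0. Lengths are in mm, angles in rad, forces in N, time in s.
With the tool pointing down it reaches from about 425 to 925 mm from the base axis. Payload 12.5 kg.
Tool frame: the origin (TCP) lies on the centre line of the jaws, within the pads' length; the fingertips stand env.tips_ahead ahead of it and the grasp point (between the pads) lies 6 mm ahead of it (env.tips_ahead is the distance from the TCP to the fingertips, in mm); z points along the fingers, y is the direction in which the jaws open and shut (so a half turn about z gives the same grasp; the last joint's range is limited). The gripper opens to 85 mm and grips with 20 to 120 N. Pads are 22 mm wide; open, the fingers measure 114 mm over their backs; the gripper's body (76 mm by 85 mm) begins 54 mm behind the grasp point. The pads swing forward as they close: fully open they stand 13 mm farther back than shut.
Start: joints at [1.077, 0.491, 1.559, -0, 1.092, -0.106], TCP at [236.329, 578.611, 256.327] pointing down, gripper open.
Joint ranges: [-3.1, 3.1], [-0.84, 2.19], [0.05, 2.79], [-1.13, 4.28], [0.06, 2.93], [-2.69, 2.69]. Speed limits (rad/s): [2.22, 2.22, 2.79, 3.14, 3.14, 3.14].

## Interface

Orientations are given as a unit quaternion [x, y, z, w].
In Python, from station import env gives the robot as it stands.
- The arm moves only by the tool carry_out, never from a script. Its argument "moves" is a list of rows, each a list of 7 numbers: the finger opening in mm, from 0 to 85.4, then the shift along the tool's x, y, z in mm, then the turn, a rotation vector about the tool's x, y, z in units of 5 degrees (1.0 is 5 degrees). In form: [[gripper, dx, dy, dz, ax, ay, az], ...]. A call has 1 to 8 rows; each row shifts and turns the commanded pose from where the row before left it, along the tool's axes as they then stand; what a row does not reach is not made up. A row lasts 1/12 s, in which the tool goes at most 41.7 mm and 7.16 degrees, less where a joint would pass 70% of its speed; a pose out of reach is approached as far as the arm can. A call is refused whole if a number of a shift passes 41.7 or a number of a turn 1, either way. A call with a gripper value outside its range is refused whole. The fingers move at their own pace and stop on an object; "grip_force" is the grip in N (left out, the last holds). Time passes only in rows, so rows that do not move let the fingers close. It gives the time, the measured TCP pose, the force and the opening at its end, in the units of the state.
- env.get_state(): the state, without advancing time (a new reading comes with each control period).
- env.camera(name): name is "side" or "top" or "wrist"; returns the picture (480x640x3 uint8, red, green, blue); there is no depth.
- env.calibration(name): a dict with "camera_matrix" (3x3 intrinsics, pixels), "xyz" and "attitude" of the camera in the world. Camera axes: x right, y up, looking along -z (the intrinsics and any distortion apply to the point x, -y, -z); pixel columns grow to the right and rows downward; lengths in mm; the calibration is good to about 2 mm. A picture is of the moment at which its call begins: read the wrist's pose just before it. calibration takes no time and is no camera call; for the wrist camera it gives the pose at the moment of the call.
- env.hand_in(): hands the job in, once; it reports no verdict.
Trained networks look in the newest picture that a camera, given by its name, has taken for a name from the list of things; names that differ only in an ending like _2 or _b are one class to them, and where a whole thing is asked for, a point or a joint stands for the part that bears it (a point fixed in the world has none). Each returns a list of dicts, best first, with "conf" (0 to 1); they miss things now and then, are a little off and sometimes report something else, mostly with a low value. They report only what shows in the picture. A call takes as long as a camera call. They do not tell look-alikes from the thing itself.
- env.recognise(camera, target): "box" ([left, top, width, height] in pixels, round what is visible of it).
- env.regions_of(camera, target): "region" (480x640 bool, what is visible of it) and "box" ([left, top, width, height] in pixels, round what is visible of it).
- env.mark_of(camera, target): "at" ([column, row] in pixels: a listed point, or the origin of a listed thing).
The state is a dict: "t": time; "joint_positions": joint angles; "qvel": joint speeds; "joint_torque": joint torques, N m; "eef_pos": TCP position; "tool_rot": TCP orientation; "force": force on the tool from outside, world axes, zero at the start; "wrist_torque": the same for the moment, N m; "grip_width": finger opening in mm.
Only numpy, scipy, OpenCV 4.12 (cv2) and the standard library are available. Lean on these libraries where they do the work, as an engineer would, in place of code of your own. Each camera call takes 0.05 s, during which the arm holds its last target.

## Working session

There is one attempt and no reset: what is moved stays moved. The work goes in short steps, Python scripts to look and compute and a tool call to move; the robot and the scene stay as the last step left them, time stands still between calls to the robot, and variables do not carry over. Pictures are saved under pics/ and viewed, and the job is handed in when it is done.

Besides the shell and the picture viewer there is one more tool, called by a JSON object that holds its "api" and its "payload", one argument or row to a line. carry_out: Moves the arm, as the interface text tells. Its arguments: {"type":"object","properties":{"moves":{"type":"array"},"grip_force":{"type":"number"}},"required":["moves"]}

```bash
ls; mkdir -p pics; python3 - <<'E'
from station import env
import cv2
print(env.get_state(), env.tips_ahead)
for n in ["side","top","wrist"]:
    c=env.calibration(n); print(n,c)
    im=env.camera(n); cv2.imwrite(f"pics/{n}0.png",im[:,:,::-1])
    for t in ["carrier","carrier_tab","carrier_toe","rail_a_track","rail_a_window","rail_a_stop","collar"]:
        print(n,t,[(r["at"],round(r["conf"],2)) for r in env.mark_of(n,t)])
E
```

```text
pics
{'t': 0.0, 'joint_positions': array([ 1.07738680e+00,  4.91543567e-01,  1.55944776e+00,  2.25927140e-05,
        1.09167749e+00, -1.05584100e-01]), 'qvel': array([-0.00064592,  0.00042026,  0.00058776,  0.00046555, -0.00079307,
        0.00022311]), 'joint_torque': array([-2.29429410e-03, -6.18441439e+01, -2.61592877e+01, -1.45960407e-04,
        4.06139749e-03, -1.91860761e-05]), 'eef_pos': array([236.23401444, 578.42729205, 255.73823817]), 'tool_rot': array([ 1.92704826e-01,  9.81256623e-01, -5.11170357e-04, -1.68330232e-04]), 'force': array([-0.25946193,  0.53214685, -0.77938085]), 'wrist_torque': array([ 0.02663807,  0.06185464, -0.00702785]), 'grip_width': 85.52828359857017} 25.0
side {'camera_matrix': array([[559.36149058,   0.        , 309.93398553],
       [  0.        , 559.36149058, 236.88268077],
       [  0.        ,   0.        ,   1.        ]]), 'xyz': array([  39.1650397 , -655.46158231,  906.99505279]), 'attitude': array([ 0.39872881, -0.1245019 , -0.26543596,  0.86894094])}
side carrier [([192.8, 234.0], 0.95), ([226.9, 192.1], 0.94), ([269.4, 206.0], 0.78), ([2
[... 1187 characters left out ...]
8], 0.73), ([273.6, 253.0], 0.69), ([270.0, 321.7], 0.42)]
top rail_a_window [([231.0, 253.9], 0.63), ([350.8, 246.1], 0.2), ([445.5, 218.4], 0.16)]
top rail_a_stop [([216.7, 253.7], 0.68)]
top collar [([447.3, 217.7], 0.87), ([229.2, 251.8], 0.56)]
wrist {'camera_matrix': array([[426.62542251,   0.        , 321.60536592],
       [  0.        , 426.62542251, 242.99913372],
       [  0.        ,   0.        ,   1.        ]]), 'xyz': array([161.81993537, 610.50945229, 374.07120654]), 'attitude': array([-0.13365383, -0.08949707,  0.5499552 ,  0.81955855])}
wrist carrier []
wrist carrier_tab []
wrist carrier_toe []
wrist rail_a_track []
wrist rail_a_window []
wrist rail_a_stop []
wrist collar []
```

View pics/side0.png

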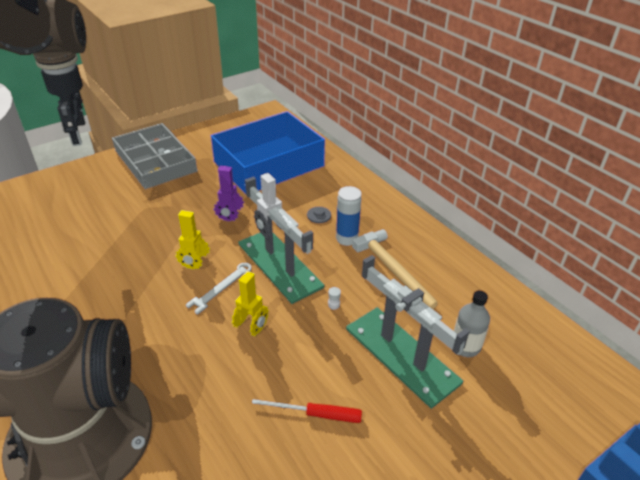

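View pics/top0.png

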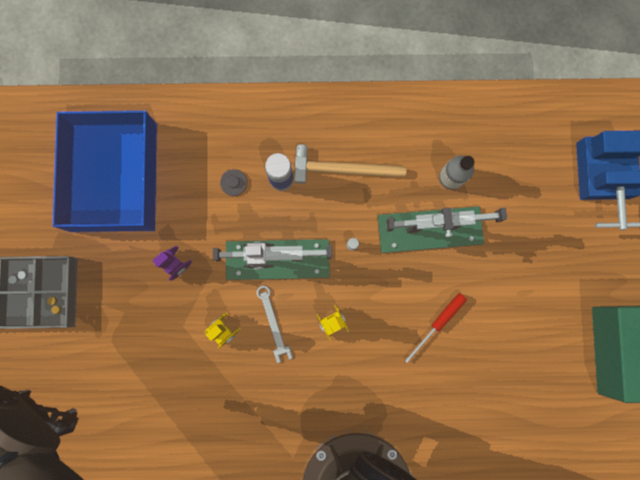

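View pics/wrist0.png

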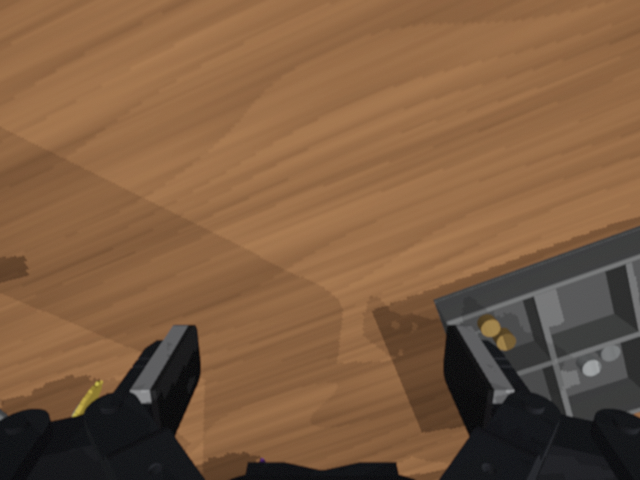

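```bash
cat > h.py <<'E'
import numpy as np, cv2
from scipy.spatial.transform import Rotation as R
from scipy.optimize import least_squares
def proj(c,P):
    P=np.atleast_2d(P); q=R.from_quat(c["attitude"]).inv().apply(P-c["xyz"])
    K=c["camera_matrix"]; return np.c_[K[0,0]*q[:,0]/-q[:,2]+K[0,2], K[1,1]*-q[:,1]/-q[:,2]+K[1,2]]
def back(c,uv,z):
    K=c["camera_matrix"]; u,v=uv
    d=R.from_quat(c["attitude"]).apply([(u-K[0,2])/K[0,0],-(v-K[1,2])/K[1,1],-1]); s=(z-c["xyz"][2])/d[2]
    return c["xyz"]+s*d
def rp(p,loc):
    loc=np.atleast_2d(np.array(loc,float)); ca,sa=np.cos(p[2]),np.sin(p[2])
    return np.c_[p[0]+ca*loc[:,0]-sa*loc[:,1],p[1]+sa*loc[:,0]+ca*loc[:,1],loc[:,2]]
E
python3 - <<'E'
from station import env
from h import *
for n in ["top","side"]:
    im=cv2.imread(f"pics/{n}0.png"); hsv=cv2.cvtColor(im,cv2.COLOR_BGR2HSV)
    m=cv2.inRange(hsv,(60,80,30),(95,255,255))
    k,l,st,ce=cv2.connectedComponentsWithStats(m)
    for i in range(1,k):
        if st[i,4]>60: print(n,st[i],ce[i])
    c=env.calibration(n)
    x0,y0,x1,y1=(200,190,520,290) if n=="top" else (225,165,490,410)
    cv2.imwrite(f"pics/{n}z.png",cv2.resize(im[y0:y1,x0:x1],None,fx=2.4,fy=2.4,interpolation=cv2.INTER_CUBIC))
E
```

```text
top [452 207  28   7  65] [468.4        209.35384615]
top [381 228  69  24 624] [412.5625    241.5224359]
top [ 593  307   47   95 3995] [618.05531915 352.08185232]
side [ 209    0   50   77 2761] [237.01412532  35.10793191]
side [   0   49   61   81 2931] [28.21255544 89.66018424]
side [ 240  234   83   69 2190] [281.06894977 267.90273973]
side [ 347  309  115   98 3713] [404.81874495 358.84648532]
```

View pics/topz.png

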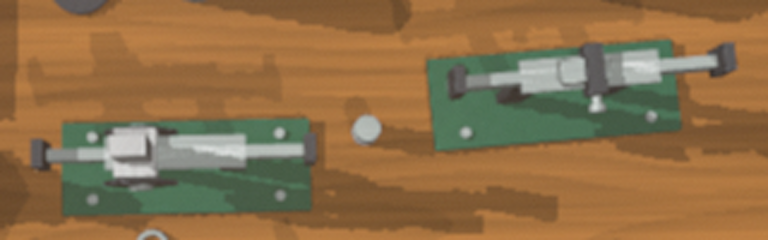

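View pics/sidez.png

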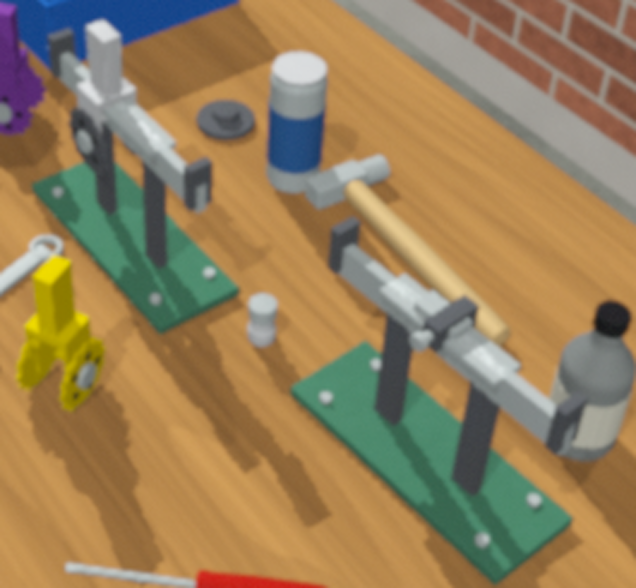

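```bash
cat > fit.py <<'E'
from station import env
from h import *
C={n:env.calibration(n) for n in ["top","side"]}
tz=lambda p:(np.array(p)+.5)/2.4-.5+[200,190]
sz=lambda p:(np.array(p)+.5)/2.4-.5+[225,165]
# local coordinates: +y is left in the top picture, +x is up
obs={"A":[("top",tz,(62,122),(45,120,12)),("top",tz,(308,117),(45,-120,12)),("top",tz,(312,211),(-45,-120,12)),("top",tz,(62,215),(-45,120,12)),
 ("side",sz,(239,290),(45,-120,12)),("side",sz,(33,187),(-45,120,12)),
 ("side",sz,(200,163),(0,-115,180)),("side",sz,(62,35),(0,115,180))],
"B":[("top",tz,(428,60),(45,120,12)),("top",tz,(672,40),(45,-120,12)),("top",tz,(681,129),(-45,-120,12)),("top",tz,(434,151),(-45,120,12)),
 ("side",sz,(571,520),(45,-120,12)),("side",sz,(292,388),(-45,120,12)),("side",sz,(368,343),(45,120,12)),
 ("side",sz,(570,405),(0,-115,180)),("side",sz,(346,225),(0,115,180))]}
res={}
for k,o in obs.items():
    f=lambda p:np.concatenate([proj(C[n],rp(p,[l]))[0]-t(u) for n,t,u,l in o])
    s=least_squares(f,[500,100,0],x_scale=[1,1,.01],loss="soft_l1"); res[k]=s.x
    print(k,s.x); print(np.round(f(s.x).reshape(-1,2),1).tolist())
np.save("rails.npy",[res["A"],res["B"]])
def wire(im,c,p,sc=1,off=(0,0)):
    def loop(pts,col):
        q=((proj(c,rp(p,pts))-off+.5)*sc-.5); cv2.polylines(im,[np.round(q).astype(int)],True,col,1)
    loop([(45,120,12),(45,-120,12),(-45,-120,12),(-45,120,12)],(0,0,255))
    loop([(14,60,160),(14,-60,160),(-14,-60,160),(-14,60,160)],(255,0,0))
    for s in(1,-1): loop([(12,s*110,180),(12,s*120,180),(-12,s*120,180),(-12,s*110,180)],(0,255,255))
if __name__=="__main__":
    for n,off in(("top",(200,190)),("side",(225,165))):
        im=cv2.imread(f"pics/{n}z.png")
        for k in res: wire(im,C[n],res[k],2.4,np.array(off))
        cv2.imwrite(f"pics/{n}w.png",im)
E
python3 fit.py
```

```text
A [5.16327921e+02 1.71090302e+02 5.42908043e-03]
[[0.1, -0.5], [1.1, -0.4], [0.3, -0.8], [0.2, -0.4], [0.2, -0.5], [-1.4, -1.2], [-1.4, 1.2], [-0.9, 0.1]]
B [ 5.81062792e+02 -1.85962921e+02  6.26773455e-02]
[[-0.1, -1.3], [0.4, -0.7], [0.8, 0.4], [0.8, -0.9], [0.8, 0.1], [-1.5, -0.4], [-1.3, -1.3], [-0.6, 0.2], [-0.4, 0.5]]
```

```bash
sleep 0
```

```text
(no output)
```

View pics/topw.png

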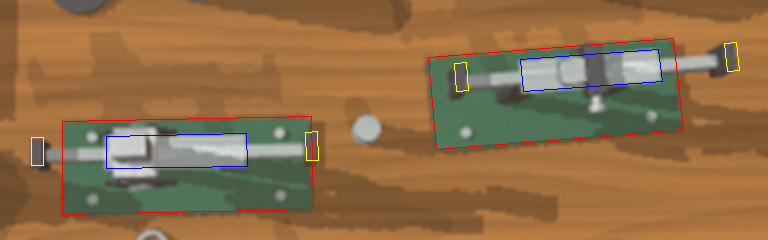

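View pics/sidew.png

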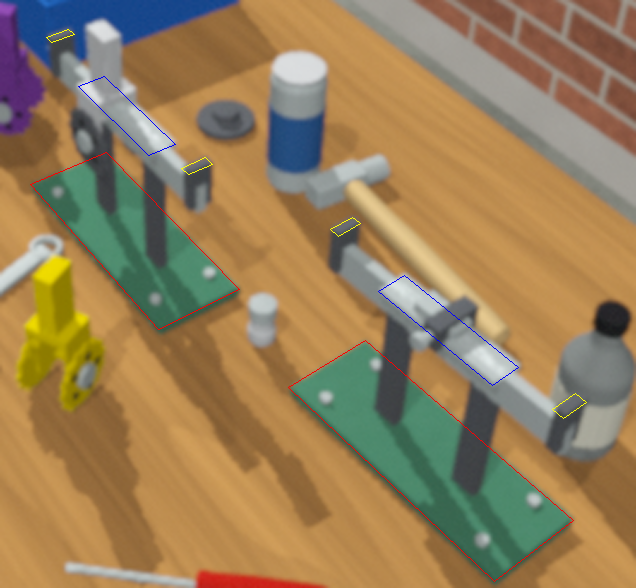

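```bash
python3 - <<'E'
from station import env
from h import *
A,B=np.load("rails.npy")
C={n:env.calibration(n) for n in ["top","side"]}
# candidates: carrier marks -> local y on rail A
def loc(p,P): d=P-np.r_[p[0],p[1],0]; ca,sa=np.cos(p[2]),np.sin(p[2]); return np.round([ca*d[0]+sa*d[1],-sa*d[0]+ca*d[1],P[2]],1)
for n,uv,z in [("top",(254.4,253.7),160),("top",(250.3,252.6),210),("side",(269.4,206.),160),("side",(268.2,187.8),210),("top",(200+130/2.4,190+142/2.4),230),("side",(225+102/2.4,165+27/2.4),230)]:
    print(n,uv,loc(A,back(C[n],uv,z)))
print("collar",loc(B,back(C["top"],(447.3,217.7),160)),loc(B,back(C["side"],(412.5,301.5),160)))
ims=cv2.imread("pics/top0.png");cv2.imwrite("pics/tc.png",cv2.resize(ims[225:285,205:345],None,fx=5,fy=5,interpolation=cv2.INTER_CUBIC))
ims=cv2.imread("pics/side0.png");cv2.imwrite("pics/sc.png",cv2.resize(ims[165:275,235:335],None,fx=5,fy=5,interpolation=cv2.INTER_CUBIC))
print(R.from_quat(env.get_state()["tool_rot"]).as_matrix().round(3))
E
```

```text
top (254.4, 253.7) [ -1.9  38.2 160. ]
top (250.3, 252.6) [ -4.2  41.1 210. ]
side (269.4, 206.0) [ -1.4  28.2 160. ]
side (268.2, 187.8) [ -2.6  27.  210. ]
top (254.16666666666669, 249.16666666666669) [  0.4  31.4 230. ]
side (267.5, 176.25) [  4.2  39.5 230. ]
collar [  2.3  -3.3 160. ] [  2.7  -2.4 160. ]
[[-0.926  0.378  0.   ]
 [ 0.378  0.926  0.   ]
 [-0.     0.    -1.   ]]
```

View pics/tc.png

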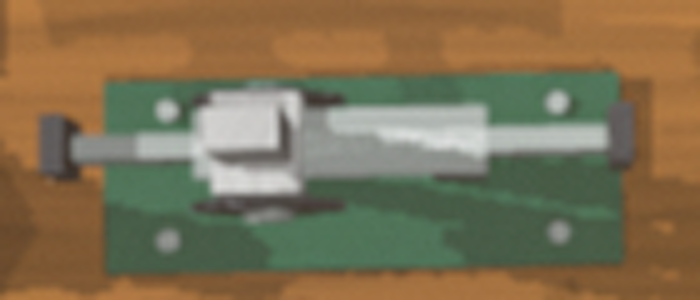

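View pics/sc.png

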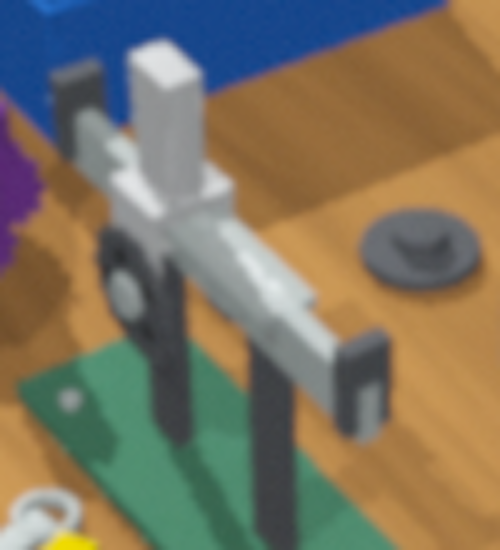

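{"api": "carry_out", "payload": {
  "moves": [
    [80,0,0,-10,0,0,-0.9],
    [80,0,0,-10,0,0,-0.9],
    [80,0,0,-10,0,0,-0.9],
    [80,0,0,-10,0,0,-0.9],
    [80,0,0,-4,0,0,-0.9]
  ]
}}

```text
t: 1.62
eef_pos: [236.5, 578.9, 301.7]
tool_rot: [-0.004, 1.0, 0.001, 0.0]
force: [0.4, -0.7, 0.5]
grip_width: 80.3
```

{"api": "carry_out", "payload": {
  "moves": [
    [75,-20,-28,0,0,0,0],
    [75,-28,-37,0,0,0,0],
    [75,-28,-37,0,0,0,0],
    [75,-28,-37,0,0,0,0],
    [75,-28,-37,0,0,0,0],
    [75,-28,-37,0,0,0,0],
    [75,-28,-37,0,0,0,0],
    [75,-28,-37,0,0,0,0]
  ]
}}

```text
t: 2.28
eef_pos: [434.4, 317.2, 300.6]
tool_rot: [-0.003, 1.0, 0.0, 0.0]
force: [0.1, 0.4, -0.3]
grip_width: 74.6
```

{"api": "carry_out", "payload": {
  "moves": [
    [75,-28,-37,0,0,0,0],
    [75,-20,-28,0,0,0,0],
    [75,-16,-21,0,0,0,0],
    [75,0,0,0,0,0,0],
    [75,0,0,0,0,0,0]
  ]
}}

```text
t: 2.7
eef_pos: [495.7, 236.1, 300.2]
tool_rot: [-0.001, 1.0, 0.0, -0.0]
force: [0.2, -0.1, -0.2]
grip_width: 74.7
```

```bash
python3 - <<'E'
from station import env
from h import *
from fit import wire
A,B=np.load("rails.npy")
s=env.get_state(); c=env.calibration("wrist"); print(s["t"],s["eef_pos"].round(1),R.from_quat(s["tool_rot"]).as_matrix().round(3)[:,1])
im=cv2.cvtColor(env.camera("wrist"),cv2.COLOR_RGB2BGR); cv2.imwrite("pics/w1raw.png",im)
wire(im,c,A); cv2.imwrite("pics/w1.png",im)
E
```

```text
A [5.16327921e+02 1.71090302e+02 5.42908043e-03]
[[0.1, -0.5], [1.1, -0.4], [0.3, -0.8], [0.2, -0.4], [0.2, -0.5], [-1.4, -1.2], [-1.4, 1.2], [-0.9, 0.1]]
B [ 5.81062792e+02 -1.85962921e+02  6.26773455e-02]
[[-0.1, -1.3], [0.4, -0.7], [0.8, 0.4], [0.8, -0.9], [0.8, 0.1], [-1.5, -0.4], [-1.3, -1.3], [-0.6, 0.2], [-0.4, 0.5]]
2.7 [495.7 236.1 300.2] [-0.002  1.     0.   ]
```

View pics/w1.png

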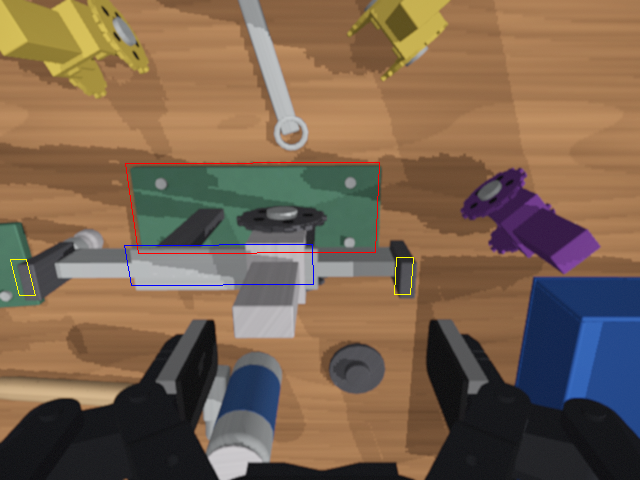

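```bash
python3 - <<'E'
from station import env
from h import *
A,B=np.load("rails.npy")
c=env.calibration("wrist"); print(env.get_state()["eef_pos"])
for uv in [(236,307),(297,310),(294,338),(234,336)]: print(back(c,uv,230).round(1))
# refine rail A in wrist: stop top outer corners
for uv in [(391,242),(410,242),(130,288),(313,285),(313,247)]: print(uv,back(c,uv,160).round(1),back(c,uv,180).round(1))
im=cv2.imread("pics/w1raw.png");cv2.imwrite("pics/w1z.png",cv2.resize(im[220:350,110:430],None,fx=2.5,fy=2.5,interpolation=cv2.INTER_CUBIC))
E
```

```text
[495.11562161 236.91663225 300.23854553]
[510.6 196.  230. ]
[512.1 225.8 230. ]
[527.8 224.1 230. ]
[526.7 194.  230. ]
(391, 242) [500. 282. 160.] [493.4 278.6 180. ]
(410, 242) [500.  294.1 160. ] [493.4 289.8 180. ]
(130, 288) [532.6 111.2 160. ] [523.4 121.  180. ]
(313, 285) [530.  232.2 160. ] [521.1 232.7 180. ]
(313, 247) [503.5 232.3 160. ] [496.6 232.7 180. ]
```

View pics/w1z.png

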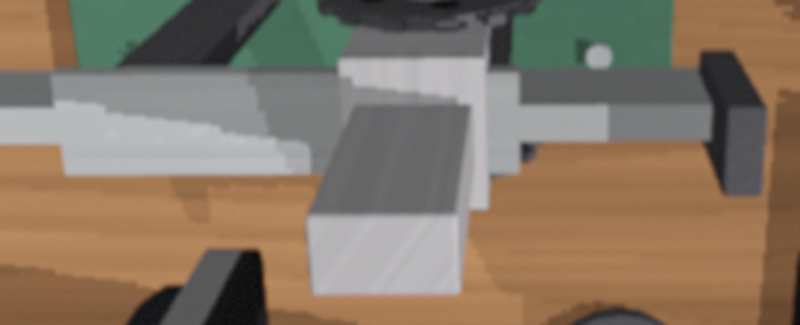

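{"api": "carry_out", "payload": {
  "moves": [
    [72,-12,-14,0,0,0,0],
    [72,-11,-13,0,0,0,0],
    [72,0,0,10,0,0,0],
    [72,0,0,20,0,0,0],
    [72,0,0,20,0,0,0],
    [72,0,0,20,0,0,0],
    [72,0,0,10,0,0,0],
    [72,0,0,0,0,0,0]
  ]
}}

```text
t: 3.42
eef_pos: [516.8, 211.0, 218.1]
tool_rot: [-0.003, 1.0, -0.0, -0.002]
force: [0.3, -0.6, -0.2]
grip_width: 71.8
```

{"api": "carry_out", "payload": {
  "moves": [
    [50,0,0,2,0,0,0],
    [40,0,0,0,0,0,0],
    [34,0,0,0,0,0,0],
    [30,0,0,0,0,0,0],
    [20,0,0,0,0,0,0],
    [20,0,0,0,0,0,0],
    [20,0,0,0,0,0,0],
    [20,0,0,0,0,0,0]
  ],
  "grip_force": 50
}}

```text
t: 4.08
eef_pos: [518.6, 210.1, 219.4]
tool_rot: [-0.002, 1.0, 0.0, 0.001]
force: [-0.7, -3.3, 5.6]
grip_width: 29.5
```

```bash
sed -i 's/    print(k,s.x); print.*/    pass/' fit.py; python3 - <<'E'
from station import env
import cv2
s=env.get_state(); print({k:s[k] for k in("t","eef_pos","force","wrist_torque","grip_width","tool_rot")})
cv2.imwrite("pics/w2.png",env.camera("wrist")[:,:,::-1])
E
```

```text
{'t': 4.0833, 'eef_pos': array([518.57990741, 210.08366186, 219.37591651]), 'force': array([-0.73288797, -3.27811492,  5.57653323]), 'wrist_torque': array([-0.44445966,  0.21334574,  0.04503025]), 'grip_width': 29.465978645650353, 'tool_rot': array([-2.37205812e-03,  9.99996845e-01,  1.55617936e-04,  8.11787537e-04])}
```

View pics/w2.png

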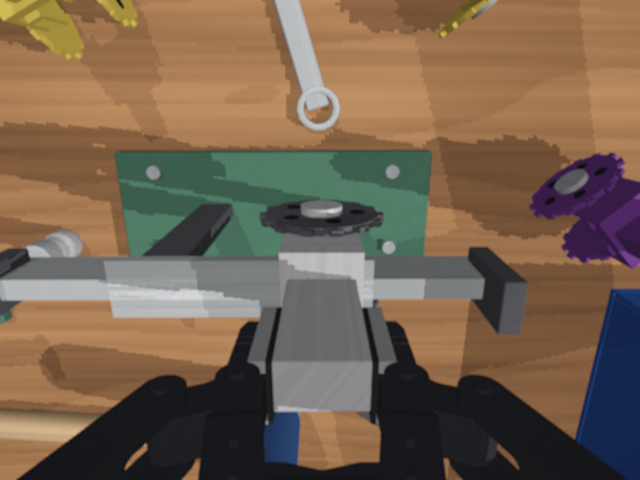

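{"api": "carry_out", "payload": {
  "moves": [
    [20,0,0,-1,0,0,0],
    [20,0,-2,-1,0,0,0],
    [20,0,-5,0,0,0,0],
    [20,0,-8,0,0,0,0],
    [20,0,-8,0,0,0,0]
  ]
}}

```text
t: 4.55
eef_pos: [518.2, 186.5, 220.0]
tool_rot: [-0.003, 1.0, -0.0, -0.0]
force: [0.1, 0.2, -4.9]
grip_width: 29.4
```

{"api": "carry_out", "payload": {
  "moves": [
    [20,0,-12,0,0,0,0],
    [20,0,-16,0,0,0,0],
    [20,0,-18,0,0,0,0],
    [20,0,-18,0,0,0,0],
    [20,0,-16,0,0,0,0],
    [20,0,-12,0,0,0,0],
    [20,0,-6,0,0,0,0],
    [20,0,0,0,0,0,0]
  ]
}}

```text
t: 5.22
eef_pos: [518.9, 87.8, 220.3]
tool_rot: [-0.002, 1.0, 0.0, 0.0]
force: [0.5, 0.1, -5.1]
grip_width: 29.3
```

```bash
python3 - <<'E'
from station import env
import cv2
from h import *
from fit import wire
A,B=np.load("rails.npy")
s=env.get_state(); print({k:s[k].round(2) for k in("eef_pos","force","grip_width","tool_rot") if hasattr(s[k],"round")})
c=env.calibration("wrist")
im=cv2.cvtColor(env.camera("wrist"),cv2.COLOR_RGB2BGR); cv2.imwrite("pics/w3raw.png",im)
wire(im,c,A);wire(im,c,B)
cv2.imwrite("pics/w3.png",im)
im=cv2.cvtColor(env.camera("top"),cv2.COLOR_RGB2BGR); cv2.imwrite("pics/t3.png",cv2.resize(im[190:290,200:520],None,fx=2.4,fy=2.4,interpolation=2))
E
```

```text
{'eef_pos': array([518.91,  87.84, 220.32]), 'force': array([ 0.55,  0.12, -5.1 ]), 'tool_rot': array([-0.,  1.,  0.,  0.])}
```

View pics/w3.png

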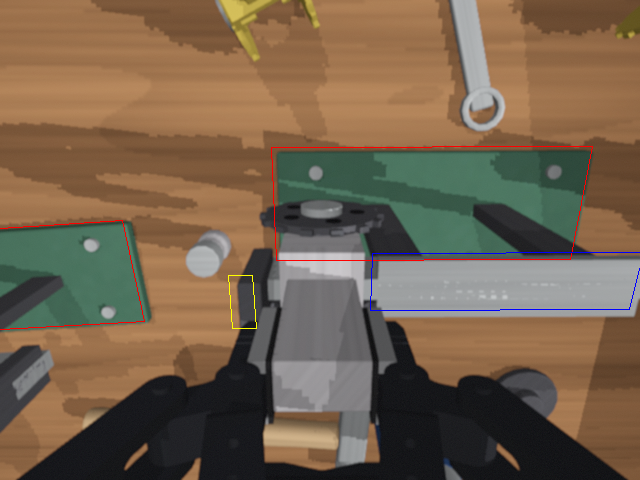

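View pics/t3.png

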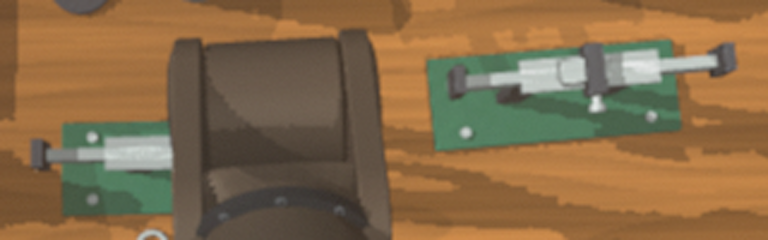

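{"api": "carry_out", "payload": {
  "moves": [
    [20,0,-1,-1,0,0,0],
    [20,0,0,-1.5,0,0,0],
    [20,0,0,-1.5,0,0,0],
    [20,0,0,-1,0,0,0]
  ]
}}

```text
t: 5.65
eef_pos: [518.9, 88.6, 225.5]
tool_rot: [-0.003, 1.0, 0.0, 0.0]
force: [0.0, -0.7, -5.0]
grip_width: 29.3
```

{"api": "carry_out", "payload": {
  "moves": [
    [20,0,0,-4,0,0,0],
    [20,0,0,-8,0,0,0],
    [20,0,0,-15,0,0,0],
    [20,0,0,-20,0,0,0],
    [20,0,0,-20,0,0,0],
    [20,0,0,-20,0,0,0],
    [20,0,0,-15,0,0,0],
    [20,0,0,-6,0,0,0]
  ]
}}

```text
t: 6.32
eef_pos: [519.2, 88.3, 336.1]
tool_rot: [-0.003, 1.0, 0.0, 0.002]
force: [1.2, 0.2, -5.5]
grip_width: 29.5
```

```bash
python3 - <<'E'
from station import env
from h import *
A,B=np.load("rails.npy")
s=env.get_state(); print(s["eef_pos"],s["force"],s["wrist_torque"])
for y in (120,110,85,60,37): print(y, rp(B,[(0,y,160)]).round(1))
c=env.calibration("wrist")
im=cv2.cvtColor(env.camera("wrist"),cv2.COLOR_RGB2BGR); cv2.imwrite("pics/w4.png",im)
E
```

```text
[519.21772724  88.27859472 336.14941877] [ 1.15980647  0.23755087 -5.4762443 ] [ 0.00042337  0.00583656 -0.01559186]
120 [[573.5 -66.2 160. ]]
110 [[574.2 -76.2 160. ]]
85 [[ 575.7 -101.1  160. ]]
60 [[ 577.3 -126.1  160. ]]
37 [[ 578.7 -149.   160. ]]
```

View pics/w4.png

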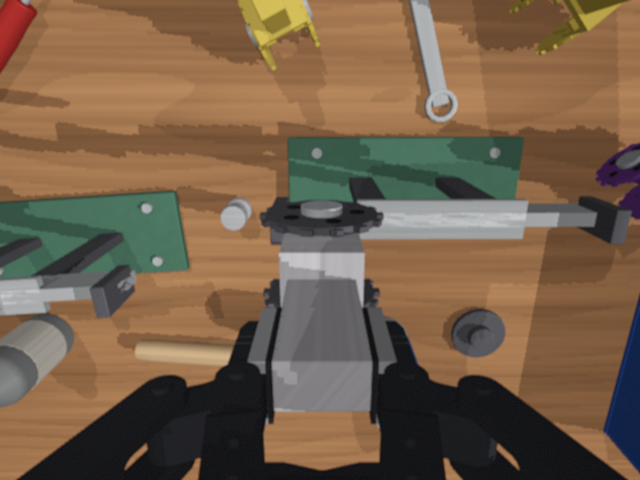

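{"api": "carry_out", "payload": {
  "moves": [
    [20,-3,-10,0,0,0,0],
    [20,-8,-20,0,0,0,0],
    [20,-8,-25,0,0,0,0],
    [20,-8,-25,0,0,0,0],
    [20,-6,-20,0,0,0,0],
    [20,-3,-10,0,0,0,-0.33],
    [20,0,0,0,0,0,-0.33],
    [20,0,0,0,0,0,0]
  ]
}}

```text
t: 7.03
eef_pos: [555.3, -22.9, 331.9]
tool_rot: [-0.031, 1.0, 0.0, -0.001]
force: [0.1, 0.6, -5.3]
grip_width: 29.4
```

```bash
python3 - <<'E'
from station import env
from h import *
from fit import wire
A,B=np.load("rails.npy")
s=env.get_state(); print(s["t"],s["eef_pos"],s["force"],s["wrist_torque"],s["tool_rot"])
c=env.calibration("wrist"); np.save("c5.npy",c)
im=cv2.cvtColor(env.camera("wrist"),cv2.COLOR_RGB2BGR); cv2.imwrite("pics/w5raw.png",im)
wire(im,c,B); cv2.imwrite("pics/w5.png",im)
E
```

```text
7.0333 [555.32343951 -22.87504852 331.88530284] [ 0.10595946  0.61499422 -5.28980202] [0.03013698 0.02503757 0.02362624] [-3.11604576e-02  9.99513778e-01  2.02293907e-04 -1.09185228e-03]
```

View pics/w5.png

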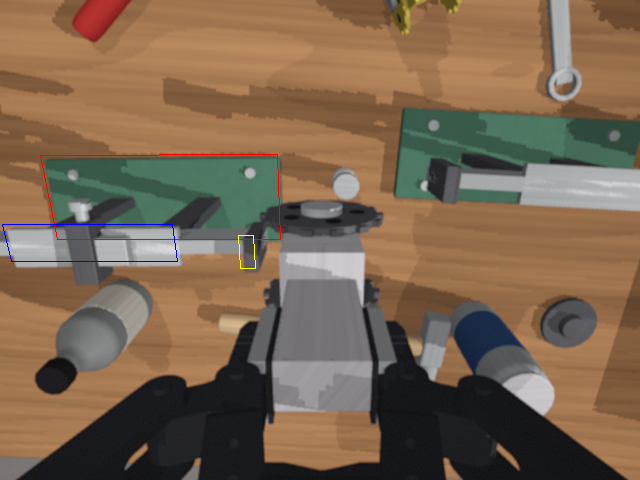

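```bash
python3 - <<'E'
import cv2
im=cv2.imread("pics/w5raw.png");cv2.imwrite("pics/w5z.png",cv2.resize(im[140:290,0:290],None,fx=2.7,fy=2.7,interpolation=2))
im=cv2.imread("pics/w1raw.png");cv2.imwrite("pics/w1zz.png",cv2.resize(im[150:310,110:430],None,fx=2.5,fy=2.5,interpolation=2))
E
```

```text
(no output)
```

View pics/w5z.png

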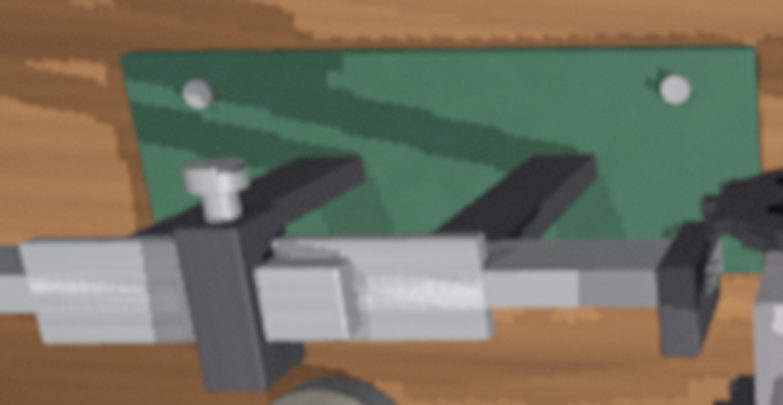

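View pics/w1zz.png

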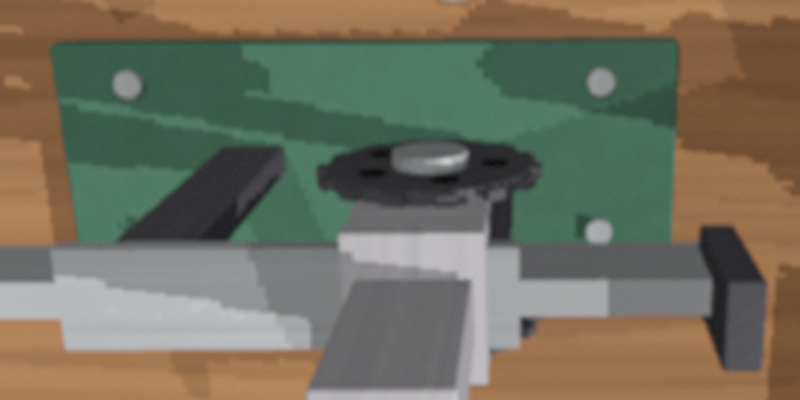

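```bash
python3 - <<'E'
from station import env
from h import *
c5=np.load("c5.npy",allow_pickle=True).item()
s=env.get_state(); Rt=R.from_quat(s["tool_rot"]); 
rel=Rt.inv().apply(c5["xyz"]-s["eef_pos"]); relR=Rt.inv()*R.from_quat(c5["attitude"]); print(rel)
R1=R.from_quat([-.001,1,0,0])
c1=dict(c5); c1["xyz"]=np.array([495.1,236.9,300.2])+R1.apply(rel); c1["attitude"]=(R1*relR).as_quat()
A,B=np.load("rails.npy")
def run(name,c,p0,o,sc,off):
    f=lambda p:np.concatenate([proj(c,rp(p,[l]))[0]-((np.array(u)+.5)/sc-.5+off) for u,l in o])
    r=least_squares(f,p0,x_scale=[1,1,.01],loss="soft_l1"); print(name,r.x.round(3),"vs",p0.round(3)); print(f(r.x).reshape(-1,2).round(1).tolist()); return r.x
a=run("A",c1,A,[((53,42),(-45,-120,12)),((678,40),(-45,120,12)),((66,350),(14,-60,160)),((52,245),(-14,-60,154)),((520,245),(-14,60,154)),((722,281),(-12,110,180)),((764,281),(-12,120,180)),((761,368),(12,120,180)),((727,368),(12,110,180))],2.5,np.array([110,150]))
b=run("B",c5,B,[((122,56),(-45,-120,12)),((754,47),(-45,120,12)),((38,343),(14,-60,160)),((491,340),(14,60,160)),((20,241),(-14,-60,154)),((485,236),(-14,60,154)),((661,294),(-12,110,180)),((700,294),(-12,120,180)),((697,355),(12,120,180)),((664,355),(12,110,180))],2.7,np.array([0,140]))
np.save("railsw.npy",[a,b])
for y in(120,85,60,45,30): print(y,rp(b,[(0,y,0)]).round(1),"top:",rp(B,[(0,y,0)]).round(1))
print("A at window",rp(a,[(0,-85,0)]).round(1))
E
```

```text
[  80.39016602    0.41730897 -117.53340852]
A [5.19229e+02 1.73886e+02 1.20000e-02] vs [5.16328e+02 1.71090e+02 5.00000e-03]
[[-3.1, 1.3], [0.4, -0.4], [-0.6, 0.3], [2.5, -0.7], [-1.3, -2.3], [1.2, -0.2], [1.2, -0.4], [0.1, 1.3], [-2.6, 1.5]]
B [ 5.85388e+02 -1.82916e+02  7.10000e-02] vs [ 5.81063e+02 -1.85963e+02  6.30000e-02]
[[-1.6, -0.4], [0.5, 0.7], [3.2, 0.6], [-0.3, 0.4], [6.5, -0.7], [0.2, -0.3], [-1.9, -8.7], [-1.3, -8.8], [1.8, 2.1], [-0.7, 2.2]]
120 [[576.9 -63.2   0. ]] top: [[573.5 -66.2   0. ]]
85 [[579.4 -98.1   0. ]] top: [[ 575.7 -101.1    0. ]]
60 [[ 581.2 -123.1    0. ]] top: [[ 577.3 -126.1    0. ]]
45 [[ 582.2 -138.     0. ]] top: [[ 578.2 -141.1    0. ]]
30 [[ 583.3 -153.     0. ]] top: [[ 579.2 -156.     0. ]]
A at window [[520.2  88.9   0. ]]
```

{"api": "carry_out", "payload": {
  "moves": [
    [20,-4,-10,0,0,0,0],
    [20,-5,-20,0,0,0,0],
    [20,-5,-22,0,0,0,0],
    [20,-3,-16,0,0,0,0],
    [20,-1,-9,0,0,0,0],
    [20,0,0,15,0,0,0],
    [20,0,0,15,0,0,0],
    [20,0,0,0,0,0,0]
  ]
}}

```text
t: 7.75
eef_pos: [577.2, -97.3, 300.5]
tool_rot: [-0.031, 1.0, 0.001, -0.002]
force: [-0.1, -0.0, -5.1]
grip_width: 29.5
```

```bash
python3 - <<'E'
from station import env
from h import *
from fit import wire
A,B=np.load("rails.npy"); a,b=np.load("railsw.npy")
s=env.get_state(); print(s["t"],s["eef_pos"],s["force"],s["wrist_torque"],s["tool_rot"])
c=env.calibration("wrist"); np.save("c6.npy",c)
im=cv2.cvtColor(env.camera("wrist"),cv2.COLOR_RGB2BGR); cv2.imwrite("pics/w6raw.png",im)
wire(im,c,b); cv2.imwrite("pics/w6.png",im)
cv2.imwrite("pics/s6.png",cv2.resize(env.camera("side")[165:415,225:490,::-1],None,fx=2.4,fy=2.4,interpolation=2))
E
```

```text
7.75 [577.18592902 -97.27893425 300.53099427] [-0.07802543 -0.0182512  -5.1363401 ] [ 0.05593616  0.03922056 -0.0234561 ] [-3.09145571e-02  9.99519189e-01  8.30746435e-04 -2.23404313e-03]
```

View pics/w6.png

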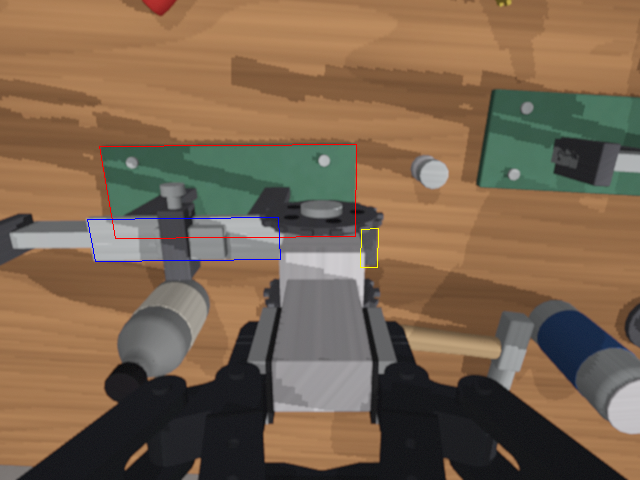

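View pics/s6.png

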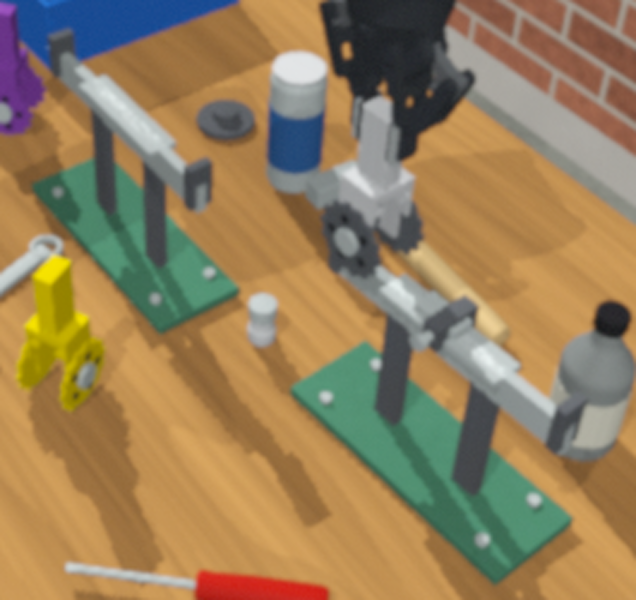

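```bash
python3 - <<'E'
from station import env
from h import *
c=np.load("c6.npy",allow_pickle=True).item(); a,b=np.load("railsw.npy")
s=env.get_state(); t=s["eef_pos"];Rt=R.from_quat(s["tool_rot"])
for dz in(10.5,):
  P=[back(c,uv,t[2]+dz) for uv in [(274,360),(370,360),(372,411),(272,411)]]
  for p in P: print(Rt.inv().apply(p-t).round(1))
  print("tab centre",np.mean(P,0).round(1))
# roof top z=TCP-51.5 ; visible roof left/right cols 279,364 row ~250
for u in(279,364): print("roof",back(c,(u,260),t[2]-51.5).round(1))
ca,sa=np.cos(b[2]),np.sin(b[2]); d=t[:2]-b[:2]; print("TCP local on B", ca*d[0]+sa*d[1], -sa*d[0]+ca*d[1], "yaw b",b[2],"tool",np.arctan2(-Rt.as_matrix()[0,1],Rt.as_matrix()[1,1]))
E
```

```text
[ 11.3 -12.6 -10.5]
[ 11.2  14.7 -10.5]
[ -6.3  15.9 -10.5]
[ -6.3 -13.8 -10.5]
tab centre [575.6 -96.4 313.8]
roof [ 560.8 -115.1  251.8]
roof [558.6 -79.7 251.8]
TCP local on B -1.2101428941273227 85.96984517196677 yaw b 0.07056980349084191 tool 0.06245489282867416
```

{"api": "carry_out", "payload": {
  "moves": [
    [20,-1,-1.5,5,0,0,0],
    [20,0,0,12,0,0,0],
    [20,0,0,15,0,0,0],
    [20,0,0,12,0,0,0],
    [20,0,0,6,0,0,0],
    [20,0,0,0,0,0,0]
  ]
}}

```text
t: 8.35
eef_pos: [579.1, -98.7, 252.5]
tool_rot: [-0.031, 1.0, 0.0, -0.001]
force: [-0.6, -0.4, -4.7]
grip_width: 29.2
```

```bash
python3 - <<'E'
from station import env
from h import *
from fit import wire
a,b=np.load("railsw.npy")
s=env.get_state(); print(s["t"],s["eef_pos"],s["force"])
c=env.calibration("wrist"); np.save("c7.npy",c)
im=cv2.cvtColor(env.camera("wrist"),cv2.COLOR_RGB2BGR); cv2.imwrite("pics/w7raw.png",im)
wire(im,c,b); cv2.imwrite("pics/w7.png",im)
cv2.imwrite("pics/s7.png",cv2.resize(env.camera("side")[240:370,340:480,::-1],None,fx=5,fy=4.5,interpolation=2))
E
```

```text
8.35 [579.14892945 -98.67695845 252.54598937] [-0.57288044 -0.38574446 -4.68819511]
```

View pics/w7.png

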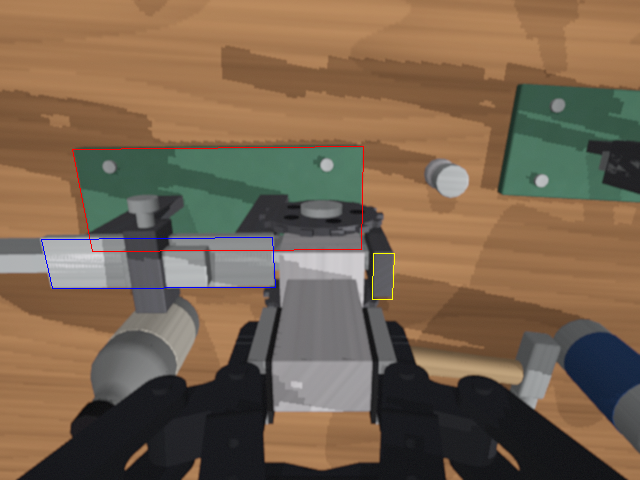

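View pics/s7.png

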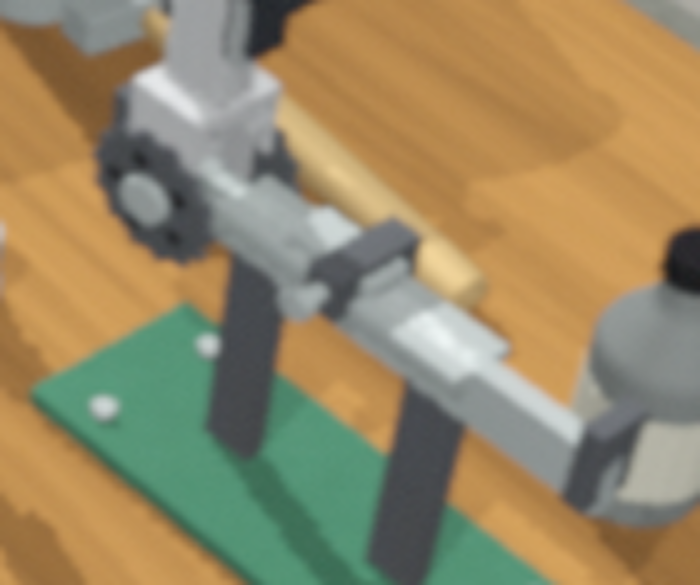

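{"api": "carry_out", "payload": {
  "moves": [
    [20,0,0,5,0,0,0],
    [20,0,0,5,0,0,0],
    [20,0,0,4,0,0,0],
    [20,0,0,3,0,0,0],
    [20,0,0,2,0,0,0]
  ]
}}

```text
t: 8.87
eef_pos: [579.2, -98.8, 233.8]
tool_rot: [-0.031, 1.0, 0.0, -0.0]
force: [0.2, 0.2, -4.2]
grip_width: 29.3
```

{"api": "carry_out", "payload": {
  "moves": [
    [20,0,0,2,0,0,0],
    [20,0,0,2,0,0,0],
    [20,0,0,2,0,0,0]
  ]
}}

```text
t: 9.12
eef_pos: [579.3, -98.8, 228.1]
tool_rot: [-0.031, 1.0, 0.0, 0.0]
force: [0.1, -0.2, -6.3]
grip_width: 29.0
```

{"api": "carry_out", "payload": {
  "moves": [
    [20,0,0,2,0,0,0],
    [20,0,0,2,0,0,0],
    [20,0,0,2,0,0,0]
  ]
}}

```text
t: 9.37
eef_pos: [579.3, -98.8, 222.1]
tool_rot: [-0.031, 1.0, 0.0, 0.0]
force: [0.4, 0.3, -4.3]
grip_width: 29.7
```

{"api": "carry_out", "payload": {
  "moves": [
    [20,0,0,1,0,0,0],
    [20,0,0,0.5,0,0,0],
    [20,0,0,0,0,0,0]
  ]
}}

```text
t: 9.62
eef_pos: [579.3, -98.8, 220.7]
tool_rot: [-0.031, 1.0, 0.0, -0.0]
force: [0.5, 0.2, -4.5]
grip_width: 29.2
```

{"api": "carry_out", "payload": {
  "moves": [
    [20,0,0,0.6,0,0,0],
    [20,0,0,0,0,0,0]
  ]
}}

```text
t: 9.78
eef_pos: [579.3, -98.8, 220.2]
tool_rot: [-0.031, 1.0, 0.0, 0.0]
force: [0.3, -0.1, -5.0]
grip_width: 29.0
```

{"api": "carry_out", "payload": {
  "moves": [
    [20,0,0,0.6,0,0,0],
    [20,0,0,0,0,0,0]
  ]
}}

```text
t: 9.95
eef_pos: [579.3, -98.8, 219.5]
tool_rot: [-0.031, 1.0, 0.0, 0.0]
force: [-0.3, -0.4, -4.7]
grip_width: 29.8
```

{"api": "carry_out", "payload": {
  "moves": [
    [20,0,0,0.6,0,0,0],
    [20,0,0,0,0,0,0]
  ]
}}

```text
t: 10.12
eef_pos: [579.3, -98.8, 219.4]
tool_rot: [-0.031, 1.0, -0.0, 0.0]
force: [-1.7, -0.3, 0.3]
grip_width: 29.2
```

{"api": "carry_out", "payload": {
  "moves": [
    [20,0,0,0.6,0,0,0],
    [20,0,0,0,0,0,0]
  ]
}}

```text
t: 10.28
eef_pos: [579.4, -98.8, 219.3]
tool_rot: [-0.031, 1.0, -0.0, 0.0]
force: [-3.8, 1.2, 5.8]
grip_width: 29.3
```

{"api": "carry_out", "payload": {
  "moves": [
    [20,0,0,-1.2,0,0,0],
    [20,0,0,-0.5,0,0,0],
    [20,0,-2,0,0,0,0],
    [20,0,-3,0,0,0,0],
    [20,0,-3,0,0,0,0],
    [20,0,-2,0,0,0,0],
    [20,0,-2,0,0,0,0]
  ]
}}

```text
t: 10.87
eef_pos: [580.0, -111.2, 219.9]
tool_rot: [-0.031, 1.0, 0.0, -0.0]
force: [-0.4, -0.3, -4.9]
grip_width: 29.4
```

{"api": "carry_out", "payload": {
  "moves": [
    [20,0,-3,0,0,0,0],
    [20,0,-3,0,0,0,0],
    [20,0,-3,0,0,0,0],
    [20,0,-2,0,0,0,0],
    [20,0,0,0,0,0,0]
  ]
}}

```text
t: 11.28
eef_pos: [580.8, -122.2, 220.1]
tool_rot: [-0.031, 1.0, -0.0, 0.0]
force: [0.2, -0.4, -5.1]
grip_width: 29.2
```

```bash
python3 - <<'E'
from station import env
from h import *
from fit import wire
a,b=np.load("railsw.npy")
s=env.get_state(); print(s["t"],s["eef_pos"],s["force"],s["wrist_torque"])
im=cv2.cvtColor(env.camera("wrist"),cv2.COLOR_RGB2BGR)
cv2.imwrite("pics/w8.png",cv2.resize(im[200:350,100:400],None,fx=2.6,fy=2.6,interpolation=2))
E
```

```text
11.2833 [ 580.76209983 -122.21984507  220.05681725] [ 0.23917213 -0.40080241 -5.13800694] [-0.01059258 -0.04955962 -0.01522345]
```

View pics/w8.png

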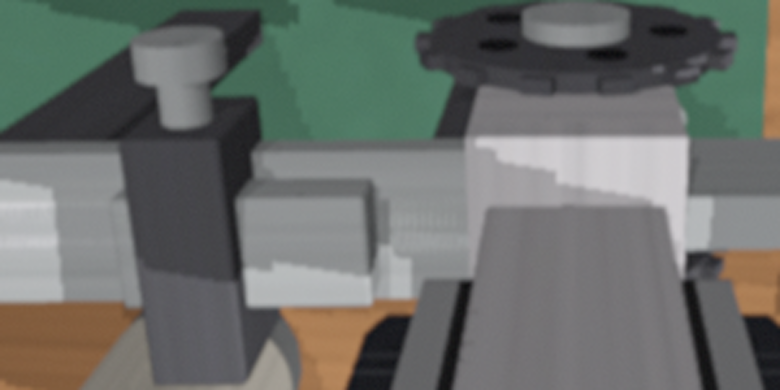

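{"api": "carry_out", "payload": {
  "moves": [
    [20,0,-3,0,0,0,0],
    [20,0,-3,0,0,0,0],
    [20,0,-2,0,0,0,0],
    [20,0,-1,0,0,0,0],
    [20,0,-1,0,0,0,0],
    [20,0,-0.5,0,0,0,0],
    [20,0,0,0,0,0,0]
  ]
}}

```text
t: 11.92
eef_pos: [581.4, -132.3, 220.1]
tool_rot: [-0.031, 1.0, 0.0, 0.0]
force: [-0.6, -0.7, -4.6]
grip_width: 29.1
```

{"api": "carry_out", "payload": {
  "moves": [
    [20,0,-0.4,0,0,0,0],
    [20,0,-0.4,0,0,0,0],
    [20,0,-0.4,0,0,0,0]
  ]
}}

```text
t: 12.17
eef_pos: [581.4, -133.4, 220.1]
tool_rot: [-0.031, 1.0, 0.0, 0.0]
force: [-0.0, -0.2, -5.2]
grip_width: 29.4
```

{"api": "carry_out", "payload": {
  "moves": [
    [20,0,-0.4,0,0,0,0],
    [20,0,-0.4,0,0,0,0]
  ]
}}

```text
t: 12.33
eef_pos: [581.5, -134.2, 220.1]
tool_rot: [-0.031, 1.0, 0.0, 0.0]
force: [1.0, 0.5, -4.4]
grip_width: 29.0
```

{"api": "carry_out", "payload": {
  "moves": [
    [20,0,-0.4,0,0,0,0],
    [20,0,-0.4,0,0,0,0]
  ]
}}

```text
t: 12.5
eef_pos: [581.6, -135.0, 220.1]
tool_rot: [-0.031, 1.0, 0.0, 0.0]
force: [-0.4, -0.6, -4.8]
grip_width: 29.2
```

{"api": "carry_out", "payload": {
  "moves": [
    [20,0,-0.4,0,0,0,0],
    [20,0,-0.4,0,0,0,0]
  ]
}}

```text
t: 12.67
eef_pos: [581.6, -135.9, 220.1]
tool_rot: [-0.031, 1.0, 0.0, 0.0]
force: [-0.2, 0.7, -4.7]
grip_width: 29.0
```

{"api": "carry_out", "payload": {
  "moves": [
    [20,0,-0.3,0,0,0,0],
    [20,0,-0.3,0,0,0,0]
  ]
}}

```text
t: 12.83
eef_pos: [581.6, -136.5, 220.1]
tool_rot: [-0.031, 1.0, 0.0, 0.0]
force: [0.4, -0.5, -4.0]
grip_width: 29.3
```

{"api": "carry_out", "payload": {
  "moves": [
    [20,0,-0.3,0,0,0,0],
    [20,0,0,0,0,0,0]
  ]
}}

```text
t: 13.0
eef_pos: [581.7, -136.8, 220.1]
tool_rot: [-0.031, 1.0, 0.0, 0.0]
force: [0.7, 0.1, -4.7]
grip_width: 29.3
```

{"api": "carry_out", "payload": {
  "moves": [
    [20,0,-0.3,0,0,0,0],
    [20,0,-0.3,0,0,0,0]
  ]
}}

```text
t: 13.17
eef_pos: [581.7, -137.3, 220.1]
tool_rot: [-0.031, 1.0, 0.0, 0.0]
force: [0.4, 0.4, -4.6]
grip_width: 29.6
```

{"api": "carry_out", "payload": {
  "moves": [
    [20,0,-0.3,0,0,0,0],
    [20,0,0,0,0,0,0]
  ]
}}

```text
t: 13.33
eef_pos: [581.7, -137.7, 220.1]
tool_rot: [-0.031, 1.0, 0.0, 0.0]
force: [0.6, 0.1, -4.0]
grip_width: 29.1
```

{"api": "carry_out", "payload": {
  "moves": [
    [20,0,-0.3,0,0,0,0],
    [20,0,0,0,0,0,0]
  ]
}}

```text
t: 13.5
eef_pos: [581.7, -137.9, 220.1]
tool_rot: [-0.031, 1.0, 0.0, 0.0]
force: [-0.5, 0.3, -5.2]
grip_width: 29.2
```

```bash
python3 - <<'E'
from station import env
from h import *
s=env.get_state(); print(s["t"],s["eef_pos"],s["force"],s["wrist_torque"])
im=cv2.cvtColor(env.camera("wrist"),cv2.COLOR_RGB2BGR)
cv2.imwrite("pics/w9.png",cv2.resize(im[200:350,100:400],None,fx=2.6,fy=2.6,interpolation=2))
E
```

```text
13.5 [ 581.74756258 -137.94363272  220.07647246] [-0.51766495  0.25006183 -5.19310919] [-0.04472254 -0.00512621  0.00390347]
```

View pics/w9.png

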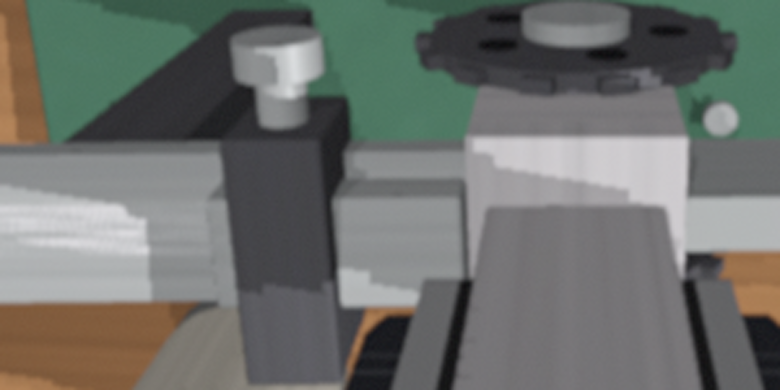

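{"api": "carry_out", "payload": {
  "moves": [
    [20,0,-0.3,0,0,0,0],
    [20,0,0,0,0,0,0]
  ]
}}

```text
t: 13.72
eef_pos: [581.8, -138.2, 220.1]
tool_rot: [-0.031, 1.0, 0.0, 0.0]
force: [0.3, -0.1, -4.1]
grip_width: 29.3
```

{"api": "carry_out", "payload": {
  "moves": [
    [20,0,-0.3,0,0,0,0],
    [20,0,0,0,0,0,0]
  ]
}}

```text
t: 13.88
eef_pos: [581.8, -138.6, 220.1]
tool_rot: [-0.031, 1.0, 0.0, 0.0]
force: [-1.0, -0.9, -4.0]
grip_width: 29.2
```

{"api": "carry_out", "payload": {
  "moves": [
    [20,0,-0.3,0,0,0,0],
    [20,0,0,0,0,0,0]
  ]
}}

```text
t: 14.05
eef_pos: [581.8, -138.7, 220.1]
tool_rot: [-0.031, 1.0, 0.0, 0.0]
force: [0.2, 1.9, -4.5]
grip_width: 29.5
```

Contact begins (y force +1.9). I'll press a little more in small steps.

{"api": "carry_out", "payload": {
  "moves": [
    [20,0,-0.2,0,0,0,0],
    [20,0,0,0,0,0,0]
  ]
}}

```text
t: 14.22
eef_pos: [581.8, -138.7, 220.1]
tool_rot: [-0.031, 1.0, 0.0, -0.0]
force: [-0.3, 3.8, -5.1]
grip_width: 29.5
```

{"api": "carry_out", "payload": {
  "moves": [
    [20,0,-0.1,0,0,0,0],
    [20,0,0,0,0,0,0]
  ]
}}

```text
t: 14.38
eef_pos: [581.8, -138.7, 220.1]
tool_rot: [-0.031, 1.0, 0.0, -0.0]
force: [1.2, 5.2, -2.6]
grip_width: 29.5
```

{"api": "carry_out", "payload": {
  "moves": [
    [20,0,0,0,0,0,0],
    [20,0,0,0,0,0,0],
    [20,0,0,0,0,0,0],
    [20,0,0,0,0,0,0]
  ]
}}

```text
t: 14.72
eef_pos: [581.8, -138.8, 220.1]
tool_rot: [-0.031, 1.0, 0.0, -0.0]
force: [0.2, 5.8, -3.8]
grip_width: 29.5
```

{"api": "carry_out", "payload": {
  "moves": [
    [20,0,0.3,0.4,0,0,0],
    [20,0,0,0.3,0,0,0],
    [20,0,0,0,0,0,0]
  ]
}}

```text
t: 14.97
eef_pos: [581.8, -138.7, 219.4]
tool_rot: [-0.031, 1.0, 0.0, 0.0]
force: [0.2, 3.6, -3.9]
grip_width: 29.6
```

{"api": "carry_out", "payload": {
  "moves": [
    [33,0,0,0,0,0,0],
    [38,0,0,0,0,0,0],
    [48,0,0,0,0,0,0],
    [60,0,0,0,0,0,0],
    [60,0,0,0,0,0,0]
  ]
}}

```text
t: 15.38
eef_pos: [581.9, -139.1, 219.6]
tool_rot: [-0.031, 1.0, -0.0, 0.0]
force: [0.0, -1.0, -0.0]
grip_width: 59.8
```

```bash
python3 - <<'E'
from station import env
from h import *
s=env.get_state(); print(s["t"],s["eef_pos"],s["force"],s["wrist_torque"],s["grip_width"])
im=cv2.cvtColor(env.camera("wrist"),cv2.COLOR_RGB2BGR)
cv2.imwrite("pics/w10.png",im)
E
```

```text
15.3833 [ 581.89025206 -139.0583676   219.55491656] [ 3.99533958e-02 -9.86011493e-01 -5.32560344e-04] [ 0.02201368 -0.00793228 -0.02008296] 59.83366144559774
```

View pics/w10.png

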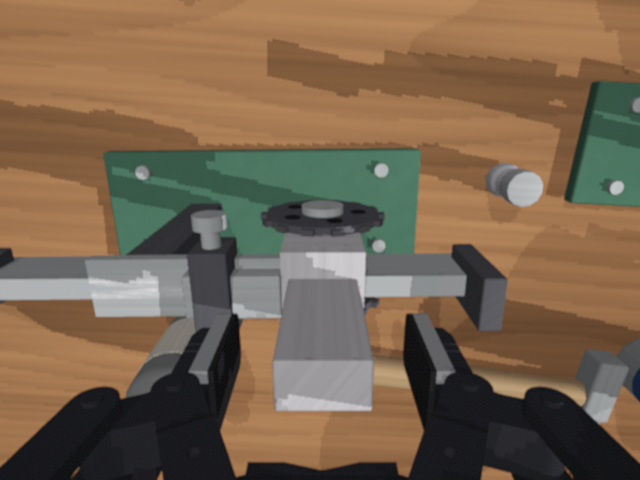

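{"api": "carry_out", "payload": {
  "moves": [
    [60,0,0,-5,0,0,0],
    [60,0,0,-12,0,0,0],
    [60,0,0,-20,0,0,0],
    [60,0,0,-25,0,0,0],
    [60,0,0,-25,0,0,0],
    [60,0,0,-10,0,0,0],
    [60,0,0,0,0,0,0]
  ]
}}

```text
t: 16.02
eef_pos: [582.3, -139.0, 318.9]
tool_rot: [-0.031, 1.0, -0.001, 0.002]
force: [0.3, 0.4, 0.5]
grip_width: 59.7
```

```bash
python3 - <<'E'
from station import env
from h import *
s=env.get_state(); print(s["t"],s["eef_pos"],s["force"])
im=cv2.cvtColor(env.camera("wrist"),cv2.COLOR_RGB2BGR)
im2=cv2.cvtColor(env.camera("side"),cv2.COLOR_RGB2BGR)
cv2.imwrite("pics/w11.png",np.hstack([cv2.resize(im[150:350,50:450],None,fx=1,fy=1),cv2.resize(im2[200:400,330:490],None,fx=2.4,fy=2.4)[:200]]) if 0 else im)
cv2.imwrite("pics/s11.png",cv2.resize(im2[210:370,300:480],None,fx=3.6,fy=3.6,interpolation=2))
E
```

```text
16.0167 [ 582.31808662 -138.98559299  318.94604141] [0.28553349 0.44736298 0.49799929]
```

View pics/w11.png

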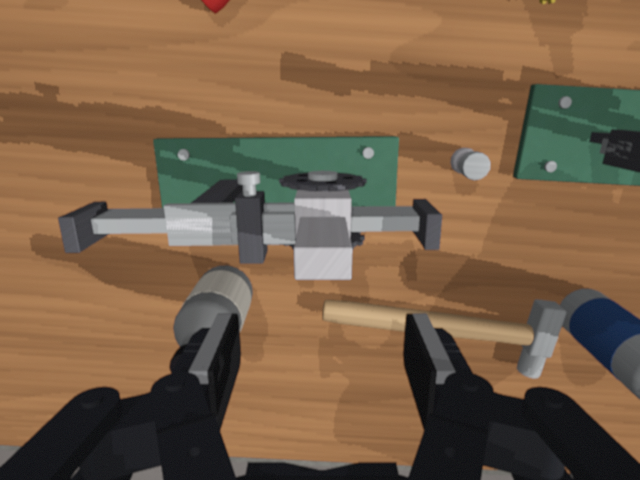

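View pics/s11.png

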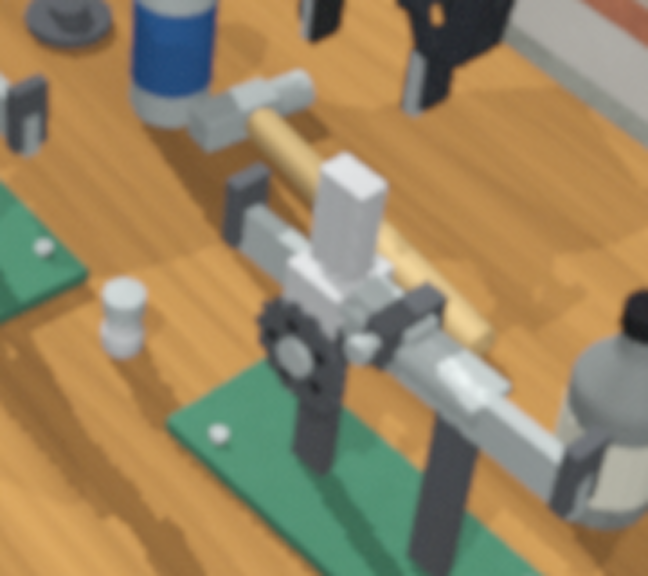

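```bash
python3 -c "
from station import env
env.hand_in()"
```

```text
the job is handed in; nothing more can be done
```

The carrier now hangs released on rail_b, against the stop collar's buffer. I handed the job in at about 16 s; the hand-in gives no verdict.

**What I did:** I gripped the tab along the rail and slid the carrier to rail_a's -y window. I lifted it clear, set it down in rail_b's near window and slid it under the flange to the buffer. I pressed with 5–6 N at the wrist for about 0.4 s, eased off, lowered it onto the track and let go.

**Last checks:**
- **Forces:** After release the wrist force is down to noise, under 1 N. The wrist reading stayed within about 6 N throughout, counting the carrier's own weight.
- **Position:** The last wrist and side pictures show the carrier upright on the track, in line with the rail and touching the buffer. I make it roughly 45 mm from the collar, judged by eye from the picture.
- **Bystanders:** The tin, oil bottle and hammer look unmoved in those pictures. I did not measure any of them or check the others separately.

**Disagreement:** The wrist-camera fits put both rails 3–4 mm off the top and side camera fits in x and about 3 mm in y. I placed rail_b's window by matching how the carrier sat on rail_a. The only rubbing there was a 4 N sideways reading when I briefly pressed the carrier down on the track, and it slid in freely after I raised it.

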